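Touch-dry test of finish samples, pale to dark

TASK

Test whether the finish samples on the bench are dry: with a fingertip press lightly from above on the pale one, then the honey-brown one, then the black one, always pale to dark and never back, so that no dark stain is carried onto a lighter sample. Press each only until its stand sinks a little, about 6 mm; do not push any stand down to its stop. Do not touch the red sample, which is still wet, pick nothing up and leave everything else where it stands.

Things in the scene. Friction and masses are not known exactly. Their poses are not given: they have to be found in the camera images.
- pale: finish sample, pale, cream-coloured clear-oiled maple: a loose rectangular wooden block 80 (x) x 60 (y) x 14 (z) mm, 35 to 70 g, lying flat in the shallow aluminium tray of its own stand. Origin: centre of its underside, 52 mm above the table at the start; z up. The tray is 90 x 70 mm, its rim reaches 4 mm up the block's side and leaves 2 mm play all round.
- pale_face (a point): centre of the upper face of the pale sample, 66 mm above the table at the start (14 mm above pale)
- pale_seat (a joint): how far the tray of the pale sample's stand has sunk, in m: 0 fully up (start), 0.016 at the bottom stop. The tray slides straight down on a stiff friction-held post: a slow push of about 2 N on the sample moves it, up to 5 N when pushed faster (with slight damping), and it stays where it is left; no spring returns it. The stand's base, 90 x 70 mm, is screwed to the table.
- honey: finish sample, honey-brown (orange-brown) stained: a loose rectangular wooden block 80 (x) x 60 (y) x 14 (z) mm, 35 to 70 g, lying flat in the shallow aluminium tray of its own stand. Origin: centre of its underside, 52 mm above the table at the start; z up. The tray is 90 x 70 mm, its rim reaches 4 mm up the block's side and leaves 2 mm play all round.
- honey_face (a point): centre of the upper face of the honey sample, 66 mm above the table at the start (14 mm above honey)
- honey_seat (a joint): how far the tray of the honey sample's stand has sunk, in m: 0 fully up (start), 0.016 at the bottom stop. The tray slides straight down on a stiff friction-held post: a slow push of about 2 N on the sample moves it, up to 5 N when pushed faster (with slight damping), and it stays where it is left; no spring returns it. The stand's base, 90 x 70 mm, is screwed to the table.
- black: finish sample, black, ebonised: a loose rectangular wooden block 80 (x) x 60 (y) x 14 (z) mm, 35 to 70 g, lying flat in the shallow aluminium tray of its own stand. Origin: centre of its underside, 52 mm above the table at the start; z up. The tray is 90 x 70 mm, its rim reaches 4 mm up the block's side and leaves 2 mm play all round.
- black_face (a point): centre of the upper face of the black sample, 66 mm above the table at the start (14 mm above black)
- black_seat (a joint): how far the tray of the black sample's stand has sunk, in m: 0 fully up (start), 0.016 at the bottom stop. The tray slides straight down on a stiff friction-held post: a slow push of about 2 N on the sample moves it, up to 5 N when pushed faster (with slight damping), and it stays where it is left; no spring returns it. The stand's base, 90 x 70 mm, is screwed to the table.
- red: finish sample, dark red stained, still wet, not to be touched: a loose rectangular wooden block 80 (x) x 60 (y) x 14 (z) mm, 35 to 70 g, lying flat in the shallow aluminium tray of its own stand. Origin: centre of its underside, 52 mm above the table at the start; z up. The tray is 90 x 70 mm, its rim reaches 4 mm up the block's side and leaves 2 mm play all round.
- red_face (a point): centre of the upper face of the red sample, 66 mm above the table at the start (14 mm above red)
- red_seat (a joint): how far the tray of the red sample's stand has sunk, in m: 0 fully up (start), 0.016 at the bottom stop. The tray slides straight down on a stiff friction-held post: a slow push of about 2 N on the sample moves it, up to 5 N when pushed faster (with slight damping), and it stays where it is left; no spring returns it. The stand's base, 90 x 70 mm, is screwed to the table.
- oil_can: yellow can of finishing oil, loose, diameter 70, height 110 mm; origin: centre of its underside
- jar: amber glass jar with a steel cap and paper label, loose, diameter 60, height 85 mm; origin: centre of its underside
- sanding_block: cork sanding block, loose, 110 x 65 x 40 mm; origin: centre of its underside
- brush: paint brush lying on the table along its own x axis, loose, in front of the samples on the robot's side
- drawer_knob: turned dark wooden drawer knob, loose, standing on its foot among the stands, diameter 32, height 38 mm; origin: centre of its underside
- pencil_cup: blue cup with three pencils, loose, diameter 70, height 90 mm (135 mm with pencils); origin: centre of its underside; robot's side of the samples
Not all that is in view belongs to the job. Leave any turquoise look-alike of the part that bears honey_seat alone.

How it is judged:
On the way, in this order (a step that is already met when the one before it is completed fails the run):
1. the pale sample is touched from above and its stand has sunk by at least 3 mm (contact force between the fingers and pale above 0.3 N and value of joint pale_seat above 0.003 m).
2. the honey sample is touched from above and its stand has sunk by at least 3 mm (contact force between the fingers and honey above 0.3 N and value of joint honey_seat above 0.003 m).
3. the black sample is touched from above and its stand has sunk by at least 3 mm (contact force between the fingers and black above 0.3 N and value of joint black_seat above 0.003 m).
At the end, for the whole second after the job is handed in: The stands of the pale, honey-brown and black samples have each sunk by 3 to 14.5 mm and stayed so, the red one's by less than 2 mm; all four samples lie flat (within 0.08 rad) and at rest, within 20 mm of where they were, and the other loose things within 20 mm of where they were (value of joint pale_seat between 0.003 and 0.0145 m and value of joint honey_seat between 0.003 and 0.0145 m and value of joint black_seat between 0.003 and 0.0145 m and value of joint red_seat below 0.002 m and distance of each of pale, honey, black, red, oil_can, jar, sanding_block, brush, drawer_knob, pencil_cup from where it was at the start of the episode below 0.02 m and angle between each of pale, honey, black, red's own z axis and vertical below 0.08 rad and linear speed of each of pale, honey, black, red below 0.02 m/s); the robot touches nothing.
It fails at once if a sample is touched out of order: before the paler one has been tested, or again after a darker one ((contact force between the fingers and honey above 0.3 N and value of joint pale_seat below 0.003 m) or (contact force between the fingers and black above 0.3 N and value of joint honey_seat below 0.003 m) or (contact force between the fingers and pale above 0.3 N and value of joint any of honey_seat, black_seat above 0.001 m) or (contact force between the fingers and honey above 0.3 N and value of joint black_seat above 0.001 m)).
It fails at once if the wet red sample is touched or pressed down (contact force between any of the fingers, the arm and red above 0.3 N or value of joint red_seat above 0.003 m).
It fails at once if a sample is pressed harder than 15 N, or its stand to the bottom (beyond 14.5 mm of 16) (contact force between the fingers and pale above 15 N or value of joint any of pale_seat, honey_seat, black_seat above 0.0145 m or contact force between the fingers and honey above 15 N or contact force between the fingers and black above 15 N).
It fails at once if a sample is lifted (10 mm), pushed off its place (20 mm) or tipped (height (world z) of any of pale, honey, black, red above 0.062 m or distance of any of pale, honey, black, red from where it was at the start of the episode above 0.02 m or angle between any of pale, honey, black, red's own z axis and vertical above 0.26 rad).
It fails at once if something else on the bench is moved by more than 20 mm (distance of any of oil_can, jar, sanding_block, brush, drawer_knob, pencil_cup from where it was at the start of the episode above 0.02 m).
It also fails if it takes over 58 s, if anything falls off the work surface, if the arm or the gripper's body presses on something with over 40 N, if the wrist force passes 120 N, or if a joint passes its speed limit or range.

ROBOT

A 6-joint arm with a two-finger parallel gripper is mounted at the origin on the work surface. World frame = base frame: x ahead of the robot, y to its left, z up, the work surface at z = 0. Lengths are in m, angles in rad, forces in N, time in s.
With the tool pointing down it reaches from about 0.35 to 0.925 m from the base axis. Payload 6.4 kg.
Tool frame: the origin (TCP) lies at the very end of the fingers, on their centre line; the grasp point (between the pads) lies 19 mm behind it; y points along the fingers, x is the direction in which the jaws open and shut, and the axes are right-handed (so a half turn about y gives the same grasp; the last joint's range is limited). The gripper opens to 94 mm and grips with 3 to 60 N. Pads are 16 mm wide; open, the fingers measure 119 mm over their backs; the gripper's body (75 mm by 177 mm) begins 78 mm behind the grasp point.
Start: joints at [0.993, 0.245, 1.558, -0, 1.339, -0.174], TCP at [0.255, 0.598, 0.205] pointing down, gripper open.
Joint ranges: [-3.13, 3.13], [-1.02, 2.26], [0.13, 2.54], [-0.95, 4.09], [0.21, 2.88], [-2.74, 2.74]. Speed limits (rad/s): [2.57, 2.57, 3.14, 3.14, 3.14, 3.14].

INTERFACE

Orientations are given as a 3x3 rotation matrix whose columns are the frame's x, y, z axes.
In Python, from plant import robot gives the robot as it stands. The module is installed in compiled form; this text tells all that it offers.
- The arm moves only by the tool play_rows, never from a script. Its argument "steps" is a list of rows, each a list of 7 numbers: the turn, a rotation vector about the tool's x, y, z as a fraction of full scale, then the shift along the tool's x, y, z as a fraction of full scale, then the opening, from 0 (shut) to 1 (fully open). A call has 1 to 8 rows; each row is the pose to reach, as a shift and turn from the pose commanded when the call began, along the tool's axes at that moment, turning the shorter way round; what a row does not reach only later rows make up. Full scale, the value 1, is 30 cm for a shift and 360 degrees for a turn. A row lasts 1/10 s, in which the tool goes at most 50 mm and 8.59 degrees, less where a joint would pass 70% of its speed; a pose out of reach is approached as far as the arm can. A call with a number of a shift or a turn outside -1 to 1 is refused whole. A call with a gripper value outside its range is refused whole. The fingers move at their own pace and stop on an object; "squeeze" is the grip in N (left out, the last holds). Time passes only in rows, so rows that repeat a pose let the fingers close. It gives the time, the measured TCP pose, the force and the opening at its end, in the units of the state.
- robot.state(): the state, without advancing time (a new reading comes with each control period).
- robot.snapshot(name): name is "scene" or "side" or "wrist"; returns the picture (420x560x3 uint8, blue, green, red); there is no depth.
- robot.camera_info(name): a dict with "fx", "fy", "cx", "cy" (pixels), "eye" and "attitude" of the camera in the world. Camera axes: x right, y down, z forward; pixel columns grow to the right and rows downward; lengths in m; the calibration is good to about 2 mm. The wrist camera is an equidistant fisheye: a pixel r from the principal point sees the ray r / f radians off the axis. A picture is of the moment at which its call begins: read the wrist's pose just before it. camera_info takes no time and is no camera call; for the wrist camera it gives the pose at the moment of the call.
- robot.sign_off(): hands the job in, once; it reports no verdict.
The state is a dict: "t": time; "joint_pos": joint angles; "qd": joint speeds; "tau": joint torques, N m; "eef_pos": TCP position; "tcp_rot": TCP orientation; "ft_force": force on the tool from outside, world axes, zero at the start; "wrist_torque": the same for the moment, N m; "grip_width": finger opening in m.
Only numpy, scipy, OpenCV 4.12 (cv2) and the standard library are available. Lean on these libraries where they do the work, as an engineer would, in place of code of your own. Each camera call takes 0.05 s, during which the arm holds its last target. There are 200 camera calls.

## Working session

There is one attempt and no reset: what is moved stays moved. The work goes in short steps, Python scripts to look and compute and a tool call to move; the robot and the scene stay as the last step left them, time stands still between calls to the robot, and variables do not carry over. Pictures are saved under pics/ and viewed, about 8 in all and at most 12, crops included, and the job is handed in when it is done.

Besides the shell and the picture viewer there is one more tool, called as name([rows], argument=value, ...), one row to a line, values as JSON. play_rows: Moves the arm, as the interface text tells. Its arguments: {"type":"object","properties":{"steps":{"type":"array","items":{"type":"array","items":{"type":"number","minimum":-1,"maximum":1}}},"squeeze":{"type":"number"}},"required":["steps"]}

```bash
mkdir -p pics; python3 - <<'E'
from plant import robot
import cv2
for n in ("scene","side"):
    im=robot.snapshot(n); cv2.imwrite(f"pics/{n}0.png",im)
    print(n,robot.camera_info(n))
print(robot.state())
E
```

```text
scene {'fx': 517.4891679458025, 'fy': 517.4891679458025, 'cx': 270.0054027029186, 'cy': 206.68838216328297, 'eye': array([1.16719066, 0.71945771, 0.77951961]), 'attitude': array([[-0.75013596,  0.41046637, -0.51847218],
       [ 0.66110494,  0.44726686, -0.60240568],
       [-0.01537185, -0.79465069, -0.6068723 ]])}
side {'fx': 433.66923307524735, 'fy': 433.66923307524735, 'cx': 282.4643042223585, 'cy': 211.01915207849942, 'eye': array([ 0.30986102, -0.72064871,  1.01399095]), 'attitude': array([[ 0.94231775, -0.26473557,  0.20482269],
       [-0.3345216 , -0.72380609,  0.60348989],
       [-0.01151333, -0.63719685, -0.77061509]])}
{'t': 0.1, 'joint_pos': array([ 9.92898468e-01,  2.45746555e-01,  1.55886344e+00,  6.06887242e-06,
        1.33867614e+00, -1.74105355e-01]), 'qd': array([-0.00049706, -0.00281079, -0.00325064,  0.00120604, -0.0019307 ,
        0.00013028]), 'tau': array([ 3.97075337e-04, -4.16915560e+01, -3.15525413e+01,  6.87480485e-02,
        3.10166285e-02, -6.22223774e-05]), 'eef_pos': array([0.25509595, 0.59728093, 0.20446947]), 'tcp_rot': array([[ 3.92909174e-01, -9.30036388e-04, -9.19576813e-01],
       [ 9.19575773e-01, -1.41525669e-03,  3.92910161e-01],
       [-1.66685798e-03, -9.99998566e-01,  2.99171594e-04]]), 'ft_force': array([-0.35700541,  0.22423519, -0.16517001]), 'wrist_torque': array([-0.04259547,  0.04068481, -0.02559677]), 'grip_width': 0.09412232417375656}
```

View pics/scene0.png

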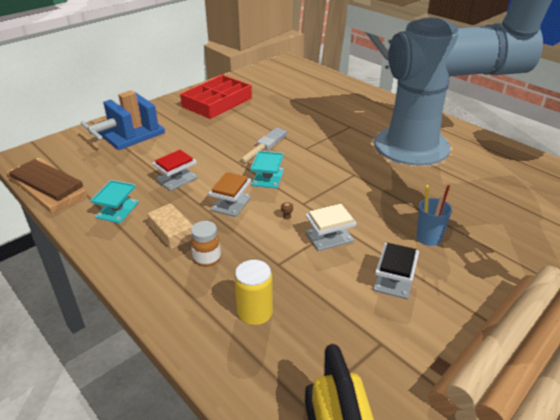

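View pics/side0.png

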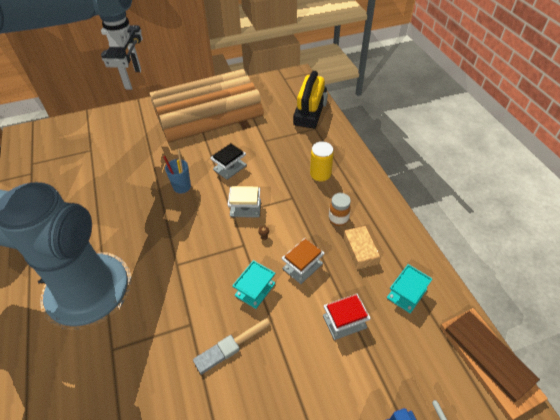

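Scene view: pale face at about (331,217), honey (231,186), black (398,260), red (175,160). Turquoise decoys are at (268,168) and (114,195), the knob at (287,210), the cup at (432,222). In the side view, pale is at (244,196), honey (302,255), black (229,156), red (347,311). Next I'll triangulate them.

```bash
cat > h.py <<'E'
from plant import robot
import numpy as np, cv2
def onplane(cam,u,v,z):
    c=robot.camera_info(cam)
    d=np.array(c['attitude'])@np.array([(u-c['cx'])/c['fx'],(v-c['cy'])/c['fy'],1])
    e=np.array(c['eye']); return e+d*(z-e[2])/d[2]
def seg(im,u,v,tol):
    m=np.zeros((422,562),np.uint8)
    cv2.floodFill(im.copy(),m,(u,v),0,(tol,)*3,(tol,)*3,4|(255<<8)|cv2.FLOODFILL_MASK_ONLY|cv2.FLOODFILL_FIXED_RANGE)
    m=m[1:-1,1:-1]; return max(cv2.findContours(m,cv2.RETR_EXTERNAL,cv2.CHAIN_APPROX_NONE)[0],key=cv2.contourArea)[:,0]
E
python3 - <<'E'
from h import *
P=dict(pale=((331,217),(244,194)),honey=((231,185),(302,255)),black=((398,259),(229,156)),red=((175,160),(347,311)))
for k,p in P.items():
    for cam,(u,v) in zip(("scene","side"),p):
        im=cv2.imread(f"pics/{cam}0.png")
        c=seg(im,u,v,35)
        w=np.array([onplane(cam,a,b,.066)[:2] for a,b in c],np.float32)
        r=cv2.minAreaRect(w*1000); print(k,cam,"centre",np.round(r[0]),"size",np.round(r[1]),"ang",round(r[2]))
for k,a,b,z in (("knob",(287,208),(264,231),.025),("cup",(431,222),(179,177),.05),("cuptop",(437,190),(174,158),.12)):
    print(k,onplane("scene",*a,z),onplane("side",*b,z))
E
```

```text
pale scene centre [478. 126.] size [62. 79.] ang 69
pale side centre [474. 123.] size [55. 82.] ang 70
honey scene centre [ 565. -128.] size [82. 61.] ang 26
honey side centre [ 566. -130.] size [82. 58.] ang 26
black scene centre [484. 313.] size [85. 57.] ang 28
black side centre [477. 303.] size [81. 64.] ang 28
red scene centre [ 607. -308.] size [76. 66.] ang 0
red side centre [ 603. -319.] size [76. 56.] ang 1
knob [0.49602917 0.00187243 0.025     ] [0.49851463 0.00225677 0.025     ]
cup [0.31760998 0.27899269 0.05      ] [0.31089873 0.27314646 0.05      ]
cuptop [0.29663944 0.26550582 0.12      ] [0.31181396 0.28455215 0.12      ]
```

Both views agree to within a centimetre and the sizes match 80×60 mm. The targets are pale (476,125), honey (565,-129) and black (481,308). I'll close the gripper and travel high to a point above pale.

play_rows([
  [0,0,0,-0.579,0,-0.648,0],
  [0,0,0,-0.579,0,-0.648,0],
  [0,0,0,-0.579,0,-0.648,0],
  [0,0,0,-0.579,0,-0.648,0],
  [0,0,0,-0.579,0,-0.648,0],
  [0,0,0,-0.579,0,-0.648,0],
  [0,0,0,-0.579,0,-0.648,0],
  [0,0,0,-0.579,0,-0.648,0],
], squeeze=10)

```text
t: 0.9
eef_pos: [0.3656, 0.3623, 0.2054]
tcp_rot: [[0.393, -0.0, -0.92], [0.92, 0.0, 0.393], [0.0, -1.0, 0.001]]
ft_force: [-0.1, 0.1, -0.2]
grip_width: 0.0334
```

play_rows([
  [0,0,0,-0.579,0,-0.648,0],
  [0,0,0,-0.579,0,-0.648,0],
  [0,0,0,-0.579,0,-0.648,0],
  [0,0,0,-0.579,0,-0.648,0],
  [0,0,0,-0.579,0,-0.648,0],
  [0,0,0,-0.579,0,-0.648,0],
  [0,0,0,-0.579,0,-0.648,0],
  [0,0,0,-0.579,0,-0.648,0],
])

```text
t: 1.7
eef_pos: [0.476, 0.1272, 0.2052]
tcp_rot: [[0.391, -0.001, -0.92], [0.92, 0.001, 0.391], [0.0, -1.0, 0.001]]
ft_force: [-0.7, 0.1, 0.6]
grip_width: 0.0007
```

```bash
python3 - <<'E'
from h import *
s=robot.state(); print(s['t'],s['eef_pos'],s['tcp_rot'].round(4),s['ft_force'],s['grip_width'])
cv2.imwrite("pics/w1.png",robot.snapshot("wrist")); cv2.imwrite("pics/s1.png",robot.snapshot("side"))
print(robot.camera_info("wrist"))
E
```

```text
1.7 [0.4759678  0.12721586 0.2052085 ] [[ 3.911e-01 -8.000e-04 -9.204e-01]
 [ 9.204e-01  6.000e-04  3.911e-01]
 [ 2.000e-04 -1.000e+00  1.000e-03]] [-0.66286734  0.1490123   0.63506136] 0.0007230886557451357
{'fx': 325.19226210127806, 'fy': 325.19226210127806, 'cx': 279.50971627003497, 'cy': 214.12047144058803, 'eye': array([0.40656458, 0.15608553, 0.38463101]), 'attitude': array([[ 3.89757115e-01,  8.90164939e-01,  2.35999520e-01],
       [ 9.20917585e-01, -3.76863917e-01, -9.94202660e-02],
       [ 4.39268377e-04,  2.56085864e-01, -9.66653939e-01]])}
```

View pics/w1.png

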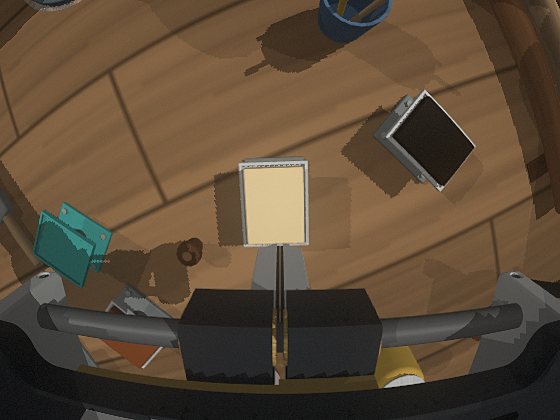

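The wrist view shows the pale face centred at about (274,206), black at (431,140), and the closed fingertips ending near (280,248). I'll cross-check with the fisheye model.

```bash
cat >> h.py <<'E'
def wrist_plane(c,u,v,z):
    p=np.array([(u-c['cx'])/c['fx'],(v-c['cy'])/c['fy']]); r=np.linalg.norm(p)
    d=np.array(c['attitude'])@np.r_[p/r*np.sin(r),np.cos(r)]
    e=np.array(c['eye']); return e+d*(z-e[2])/d[2]
E
python3 - <<'E'
from h import *
c=robot.camera_info("wrist"); im=cv2.imread("pics/w1.png")
for k,p in dict(pale=(274,206),black=(431,140)).items():
    w=np.array([wrist_plane(c,a,b,.066)[:2] for a,b in seg(im,*p,35)],np.float32)
    r=cv2.minAreaRect(w*1000); print(k,[np.round(q) for q in r])
print("knob",wrist_plane(c,189,250,.03))
print(robot.state()['eef_pos'],robot.state()['ft_force'],robot.state()['t'])
E
```

```text
pale [array([476., 122.]), array([58., 80.]), np.float64(69.0)]
black [array([475., 305.]), array([83., 61.]), np.float64(28.0)]
knob [0.49181992 0.00232345 0.03      ]
[0.4757596  0.1273997  0.20526808] [0.24675896 0.16523184 0.09119782] 1.8
```

The three views agree on pale. Descending to 85 mm.

play_rows([
  [0,0,0,0,0.1,0,0],
  [0,0,0,0,0.2,0,0],
  [0,0,0,0,0.3,0,0],
  [0,0,0,0,0.36,0,0],
  [0,0,0,0,0.39,0,0],
  [0,0,0,0,0.4,0,0],
  [0,0,0,0,0.4,0,0],
  [0,0,0,0,0.4,0,0],
])

```text
t: 2.6
eef_pos: [0.4773, 0.1258, 0.0867]
tcp_rot: [[0.392, 0.002, -0.92], [0.92, 0.0, 0.392], [0.001, -1.0, -0.002]]
ft_force: [0.1, -0.9, 0.0]
grip_width: 0.0006
```

play_rows([
  [0,0,0,0,0.01,0,0],
  [0,0,0,0,0.02,0,0],
  [0,0,0,0,0.03,0,0],
  [0,0,0,0,0.037,0,0],
  [0,0,0,0,0.044,0,0],
  [0,0,0,0,0.05,0,0],
  [0,0,0,0,0.05,0,0],
  [0,0,0,0,0.05,0,0],
])

```text
t: 3.4
eef_pos: [0.4764, 0.1255, 0.0704]
tcp_rot: [[0.393, -0.0, -0.92], [0.92, -0.0, 0.393], [-0.0, -1.0, 0.0]]
ft_force: [0.0, 1.0, -0.3]
grip_width: 0.0003
```

At 70 mm. Pressing slowly down to about 60 mm.

play_rows([
  [0,0,0,0,0.006,0,0],
  [0,0,0,0,0.011,0,0],
  [0,0,0,0,0.016,0,0],
  [0,0,0,0,0.02,0,0],
  [0,0,0,0,0.023,0,0],
  [0,0,0,0,0.026,0,0],
  [0,0,0,0,0.026,0,0],
  [0,0,0,0,0.026,0,0],
])

```text
t: 4.2
eef_pos: [0.4764, 0.1255, 0.0626]
tcp_rot: [[0.393, 0.0, -0.92], [0.92, 0.0, 0.393], [0.0, -1.0, -0.0]]
ft_force: [0.8, 0.1, 0.5]
grip_width: 0.0006
```

play_rows([
  [0,0,0,0,0.002,0,0],
  [0,0,0,0,0.004,0,0],
  [0,0,0,0,0.006,0,0],
  [0,0,0,0,0.008,0,0],
  [0,0,0,0,0.01,0,0],
  [0,0,0,0,0.01,0,0],
])

```text
t: 4.8
eef_pos: [0.4764, 0.1255, 0.0595]
tcp_rot: [[0.393, -0.0, -0.92], [0.92, 0.0, 0.393], [0.0, -1.0, 0.0]]
ft_force: [-1.0, -0.2, 1.0]
grip_width: 0.0006
```

```bash
python3 - <<'E'
from h import *
s=robot.state(); print(s['t'],s['eef_pos'],s['ft_force'])
ims=[cv2.imread("pics/side0.png"),robot.snapshot("side")]
cv2.imwrite("pics/c1.png",np.hstack([cv2.resize(i[165:235,205:285],(400,350),interpolation=2) for i in ims]))
print(robot.state()['eef_pos'],robot.state()['ft_force'])
E
```

```text
4.8 [0.47641864 0.12550662 0.05952618] [-0.95496525 -0.15167576  0.98379481]
[0.47642978 0.12551813 0.0595355 ] [-0.45106077 -0.06556926  0.91072199]
```

View pics/c1.png

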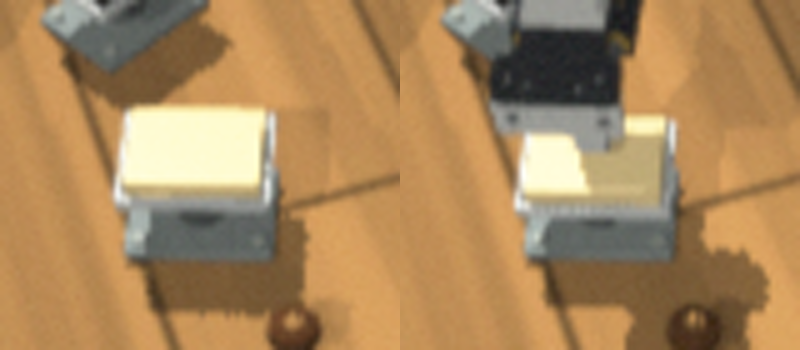

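The right-hand crop shows the pale tray visibly lower against its base, by about 1.5 px or roughly 6 mm. The fingertip stands at 59.5 mm against the 66 mm face. Retracting straight up, then over to honey.

play_rows([
  [0,0,0,0,-0.02,0,0],
  [0,0,0,0,-0.08,0,0],
  [0,0,0,0,-0.2,0,0],
  [0,0,0,0,-0.34,0,0],
  [0,0,0,0,-0.45,0,0],
  [0,0,0,0,-0.483,0,0],
  [0,0,0,0,-0.483,0,0],
])

```text
t: 5.55
eef_pos: [0.4773, 0.1256, 0.2059]
tcp_rot: [[0.393, 0.003, -0.92], [0.92, 0.0, 0.393], [0.001, -1.0, -0.003]]
ft_force: [-0.2, -0.4, 0.2]
grip_width: 0.0003
```

play_rows([
  [0,0,0,-0.08,0,-0.073,0],
  [0,0,0,-0.2,0,-0.182,0],
  [0,0,0,-0.32,0,-0.292,0],
  [0,0,0,-0.44,0,-0.401,0],
  [0,0,0,-0.56,0,-0.51,0],
  [0,0,0,-0.664,0,-0.605,0],
  [0,0,0,-0.664,0,-0.605,0],
  [0,0,0,-0.664,0,-0.605,0],
])

```text
t: 6.35
eef_pos: [0.5638, -0.129, 0.2017]
tcp_rot: [[0.394, -0.004, -0.919], [0.919, 0.002, 0.394], [0.0, -1.0, 0.005]]
ft_force: [0.6, 0.2, -1.1]
grip_width: 0.0006
```

```bash
python3 - <<'E'
from h import *
c=robot.camera_info("wrist"); im=robot.snapshot("wrist"); cv2.imwrite("pics/w2.png",im)
s=robot.state(); print(s['t'],s['eef_pos'],s['ft_force'])
m=cv2.inRange(cv2.cvtColor(im,cv2.COLOR_BGR2HSV),(5,170,60),(14,255,255)); m[260:]=0
k=max(cv2.findContours(m,0,cv2.CHAIN_APPROX_NONE)[0],key=cv2.contourArea)[:,0]
r=cv2.minAreaRect(np.array([wrist_plane(c,a,b,.066)[:2] for a,b in k],np.float32)*1000); print(k.mean(0),r)
E
```

```text
6.4 [ 0.56385225 -0.12809542  0.20223133] [-0.18462582  0.92262282 -0.16585344]
[269.88645418 194.49203187] ((562.679443359375, -132.20849609375), (78.30058288574219, 59.27685546875), 25.97490882873535)
```

View pics/w2.png

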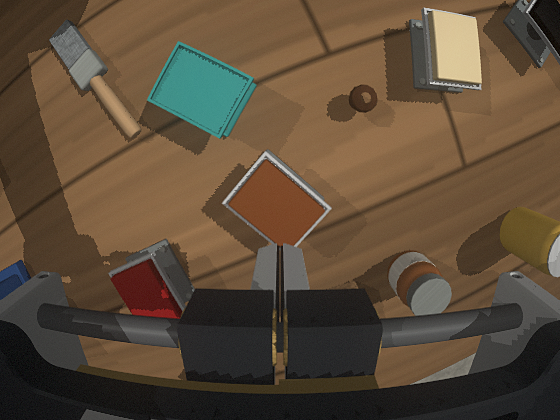

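The wrist view shows the honey face at (273,200) with the fingertips over its near part, pale still flat and in place, and nothing tall nearby. It puts honey at (563,-132), which agrees. Pressing.

play_rows([
  [0,0,0,0,0.1,0,0],
  [0,0,0,0,0.2,0,0],
  [0,0,0,0,0.3,0,0],
  [0,0,0,0,0.37,0,0],
  [0,0,0,0,0.41,0,0],
  [0,0,0,0,0.44,0,0],
  [0,0,0,0,0.445,0,0],
  [0,0,0,0,0.445,0,0],
])

```text
t: 7.2
eef_pos: [0.5655, -0.1289, 0.0717]
tcp_rot: [[0.393, 0.001, -0.92], [0.92, -0.0, 0.393], [0.0, -1.0, -0.001]]
ft_force: [-0.3, 0.1, -0.1]
grip_width: 0.0004
```

play_rows([
  [0,0,0,0,0,0,0],
  [0,0,0,0,0.005,0,0],
  [0,0,0,0,0.01,0,0],
  [0,0,0,0,0.015,0,0],
  [0,0,0,0,0.019,0,0],
  [0,0,0,0,0.022,0,0],
  [0,0,0,0,0.025,0,0],
  [0,0,0,0,0.025,0,0],
])

```text
t: 8.0
eef_pos: [0.5651, -0.1291, 0.0635]
tcp_rot: [[0.393, 0.0, -0.92], [0.92, -0.0, 0.393], [-0.0, -1.0, -0.0]]
ft_force: [-0.4, -0.4, 0.4]
grip_width: 0.0005
```

play_rows([
  [0,0,0,0,0.003,0,0],
  [0,0,0,0,0.006,0,0],
  [0,0,0,0,0.009,0,0],
  [0,0,0,0,0.012,0,0],
  [0,0,0,0,0.014,0,0],
  [0,0,0,0,0.014,0,0],
])

```text
t: 8.6
eef_pos: [0.5651, -0.129, 0.0592]
tcp_rot: [[0.393, 0.0, -0.92], [0.92, -0.0, 0.393], [0.0, -1.0, -0.0]]
ft_force: [0.5, -0.6, -0.1]
grip_width: 0.0002
```

```bash
python3 - <<'E'
from h import *
s=robot.state(); print(s['t'],s['eef_pos'],s['ft_force'])
ims=[cv2.imread("pics/side0.png"),robot.snapshot("side")]
cv2.imwrite("pics/c2.png",np.hstack([cv2.resize(i[225:295,262:342],(400,350),interpolation=2) for i in ims]))
E
```

```text
8.6 [ 0.56508426 -0.12901543  0.05921867] [ 0.47203706 -0.5524486  -0.09041238]
```

View pics/c2.png

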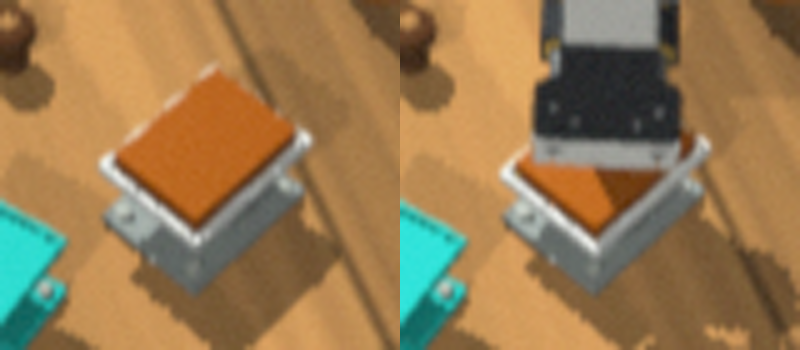

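Honey's tray edge has moved down by about 1.6 px (~6 mm); the fingertip is at 59.2 mm. Up and over to black.

play_rows([
  [0,0,0,0,-0.02,0,0],
  [0,0,0,0,-0.08,0,0],
  [0,0,0,0,-0.2,0,0],
  [0,0,0,0,-0.34,0,0],
  [0,0,0,0,-0.45,0,0],
  [0,0,0,0,-0.483,0,0],
  [0,0,0,0,-0.483,0,0],
])

```text
t: 9.35
eef_pos: [0.5658, -0.1292, 0.2057]
tcp_rot: [[0.393, 0.003, -0.92], [0.92, -0.001, 0.393], [0.0, -1.0, -0.003]]
ft_force: [0.0, 0.4, -0.5]
grip_width: 0.0005
```

play_rows([
  [0,0,0,0.1,0,0.068,0],
  [0,0,0,0.22,0,0.149,0],
  [0,0,0,0.34,0,0.231,0],
  [0,0,0,0.46,0,0.312,0],
  [0,0,0,0.56,0,0.38,0],
  [0,0,0,0.611,0,0.415,0],
  [0,0,0,0.611,0,0.415,0],
])

```text
t: 10.05
eef_pos: [0.5205, 0.0905, 0.2013]
tcp_rot: [[0.39, -0.005, -0.921], [0.921, 0.0, 0.39], [-0.001, -1.0, 0.005]]
ft_force: [-0.1, -0.5, -0.8]
grip_width: 0.0007
```

play_rows([
  [0,0,0,0.1,0,0.068,0],
  [0,0,0,0.22,0,0.149,0],
  [0,0,0,0.34,0,0.231,0],
  [0,0,0,0.46,0,0.312,0],
  [0,0,0,0.56,0,0.38,0],
  [0,0,0,0.611,0,0.415,0],
  [0,0,0,0.611,0,0.415,0],
  [0,0,0,0.611,0,0.415,0],
])

```text
t: 10.85
eef_pos: [0.48, 0.3048, 0.2027]
tcp_rot: [[0.393, -0.002, -0.919], [0.919, -0.001, 0.393], [-0.002, -1.0, 0.001]]
ft_force: [-0.2, -0.3, -0.2]
grip_width: 0.0003
```

```bash
python3 - <<'E'
from h import *
c=robot.camera_info("wrist"); im=robot.snapshot("wrist"); cv2.imwrite("pics/w3.png",im)
s=robot.state(); print(s['t'],s['eef_pos'],s['ft_force'])
E
```

```text
10.9 [0.48027021 0.30451835 0.20307254] [ 0.15231462 -0.0788774   0.00102176]
```

View pics/w3.png

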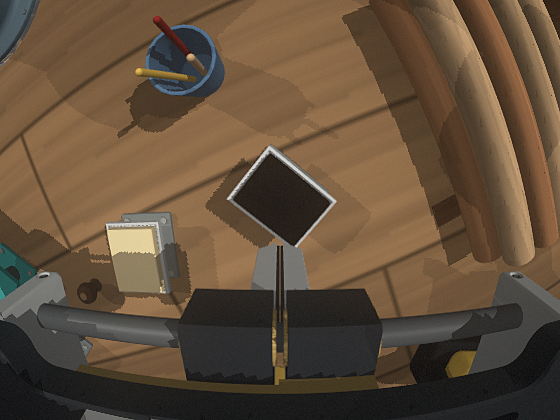

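The black face is centred at (281,196) below the fingertips, the same geometry as for honey, and the cup is well clear. Pressing.

play_rows([
  [0,0,0,0,0.1,0,0],
  [0,0,0,0,0.2,0,0],
  [0,0,0,0,0.3,0,0],
  [0,0,0,0,0.37,0,0],
  [0,0,0,0,0.41,0,0],
  [0,0,0,0,0.44,0,0],
  [0,0,0,0,0.445,0,0],
  [0,0,0,0,0.445,0,0],
])

```text
t: 11.7
eef_pos: [0.4808, 0.3059, 0.0714]
tcp_rot: [[0.393, 0.001, -0.919], [0.919, 0.0, 0.393], [0.001, -1.0, -0.001]]
ft_force: [0.3, -0.0, 0.6]
grip_width: 0.0005
```

play_rows([
  [0,0,0,0,0,0,0],
  [0,0,0,0,0.005,0,0],
  [0,0,0,0,0.01,0,0],
  [0,0,0,0,0.015,0,0],
  [0,0,0,0,0.019,0,0],
  [0,0,0,0,0.022,0,0],
  [0,0,0,0,0.025,0,0],
  [0,0,0,0,0.025,0,0],
])

```text
t: 12.5
eef_pos: [0.4802, 0.3061, 0.0633]
tcp_rot: [[0.393, 0.0, -0.92], [0.92, 0.0, 0.393], [0.0, -1.0, -0.0]]
ft_force: [0.2, 0.3, 1.2]
grip_width: 0.0005
```

play_rows([
  [0,0,0,0,0.003,0,0],
  [0,0,0,0,0.006,0,0],
  [0,0,0,0,0.009,0,0],
  [0,0,0,0,0.012,0,0],
  [0,0,0,0,0.014,0,0],
  [0,0,0,0,0.014,0,0],
])

```text
t: 13.1
eef_pos: [0.4802, 0.306, 0.059]
tcp_rot: [[0.393, 0.0, -0.92], [0.92, 0.0, 0.393], [0.0, -1.0, -0.0]]
ft_force: [0.2, 0.2, 0.2]
grip_width: 0.0008
```

play_rows([
  [0,0,0,0,-0.02,0,0],
  [0,0,0,0,-0.08,0,0],
  [0,0,0,0,-0.2,0,0],
  [0,0,0,0,-0.34,0,0],
  [0,0,0,0,-0.45,0,0],
  [0,0,0,0,-0.483,0,0],
  [0,0,0,0,-0.483,0,0],
])

```text
t: 13.8
eef_pos: [0.4808, 0.3062, 0.2052]
tcp_rot: [[0.393, 0.003, -0.92], [0.92, 0.001, 0.393], [0.002, -1.0, -0.002]]
ft_force: [0.9, 0.1, -0.4]
grip_width: 0.0006
```

play_rows([
  [0,0,0,0.08,0,0.12,0],
  [0,0,0,0.17,0,0.25,0],
  [0,0,0,0.26,0,0.39,0],
  [0,0,0,0.35,0,0.53,0],
  [0,0,0,0.44,0,0.66,0],
  [0,0,0,0.53,0,0.8,0],
  [0,0,0,0.6,0,0.9,0],
  [0,0,0,0.6,0,0.9,0],
])

```text
t: 14.6
eef_pos: [0.2988, 0.5791, 0.2002]
tcp_rot: [[0.388, -0.004, -0.922], [0.922, -0.004, 0.388], [-0.005, -1.0, 0.002]]
ft_force: [0.4, 0.3, -0.6]
grip_width: 0.0006
```

play_rows([
  [0,0,0,0,0,0,0],
  [0,0,0,0,0,0,0],
  [0,0,0,0,0,0,0],
])

```text
t: 14.9
eef_pos: [0.3033, 0.5763, 0.2031]
tcp_rot: [[0.395, -0.001, -0.919], [0.919, -0.001, 0.395], [-0.001, -1.0, 0.0]]
ft_force: [0.2, -0.4, 0.0]
grip_width: 0.0002
```

```bash
python3 - <<'E'
from h import *
s=robot.state(); print(s['t'],s['eef_pos'],s['ft_force'])
rows=[]
for n,P in (("scene",((331,222),(231,190),(398,264),(175,165))),("side",((244,198),(302,258),(230,160),(347,314)))):
    b=robot.snapshot(n); cv2.imwrite(f"pics/{n}9.png",b); a=cv2.imread(f"pics/{n}0.png")
    for i in (a,b): rows.append(np.hstack([cv2.resize(i[v-26:v+26,u-34:u+34],(196,150),interpolation=2) for u,v in P]))
    d=cv2.absdiff(a,b).max(2); print(n)
    for q in cv2.findContours(cv2.dilate((d>45).astype(np.uint8),np.ones((3,3))),0,2)[0]:
        if cv2.contourArea(q)>25: print(cv2.boundingRect(q))
cv2.imwrite("pics/cmp.png",np.vstack(rows))
E
```

```text
14.9 [0.30329707 0.57633116 0.20312709] [ 0.15121002 -0.38046959  0.02518932]
scene
(374, 268, 39, 23)
(356, 254, 13, 28)
(441, 219, 80, 66)
(300, 203, 58, 39)
(205, 175, 48, 34)
(440, 125, 17, 7)
(287, 102, 195, 184)
(321, 93, 74, 15)
(461, 60, 81, 19)
(459, 19, 47, 16)
(439, 19, 14, 29)
(505, 0, 52, 59)
side
(63, 381, 13, 8)
(0, 359, 34, 61)
(7, 297, 50, 16)
(307, 274, 24, 24)
(281, 237, 45, 40)
(249, 225, 12, 4)
(264, 211, 4, 16)
(232, 206, 22, 8)
(64, 201, 29, 19)
(227, 199, 33, 10)
(0, 185, 12, 7)
(0, 182, 35, 27)
(229, 174, 32, 21)
(118, 146, 101, 274)
(209, 142, 38, 29)
(42, 0, 118, 91)
```

View pics/cmp.png

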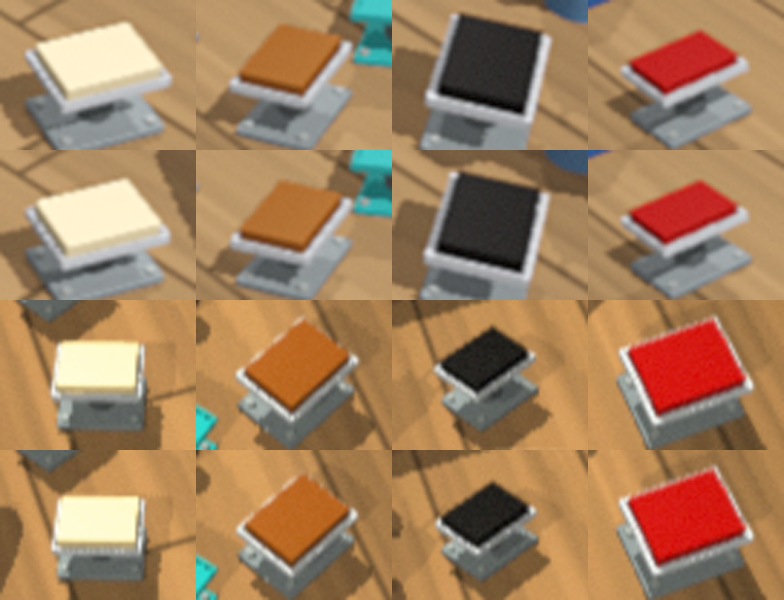

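The before/after crops show the pale, honey and black trays each a few pixels lower and flat. Red is unchanged, with no image difference around it. The other differences are the arm and its shadows. Handing in.

```bash
python3 -c "
from plant import robot
print(robot.sign_off(), robot.state()['t'])"
```

```text
the job is handed in; nothing more can be done
the job is handed in; nothing more can be done
```

I pressed the pale, honey-brown and black samples once each, in that order, with the closed fingertips. I then backed off to clear air and handed the job in at about 15 s. The hand-in gave no verdict.

- **Depth:** the fingertip stopped at 59.5 mm on pale, 59.2 mm on honey and 59.0 mm on black. Measured from the 66 mm faces, that puts the stands about 6.5 to 7 mm down, well short of the stop. This is inferred from fingertip height, as the joint values cannot be read directly.
- **Force:** the wrist force was read only at the end of each move. It was never above about 1.2 N there and close to sensor noise, so it does not confirm the contact by itself. I did not see the peak force during the presses.
- **Final pictures:** the pale, honey and black trays sit visibly lower and flat, and red has not changed. The remaining image differences were at the pressed stands or where I attribute them to the arm and its shadows. I did not re-measure each loose object.
- **Disagreement:** the camera views placed the sample centres up to about 1 cm apart, with black the worst of the three I pressed. That was still well inside the 80 × 60 mm faces.

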